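# Swap the keys and hold the medicine box unlocked

## Task

Somebody left the blue key in the lock of the white medicine box, and it does not work there: pull it out and put it back fully home in its own blue slot of the wooden key block. Then take the red key from the block, push it fully home in the lock, wiggling it to and fro past the sticky pin that catches just short of home rather than forcing it, and turn it a quarter turn clockwise so that the lid springs ajar. The lock is sprung, so finish while still gripping the red key and holding it turned; leave the yellow key, the glass, the bowl and the teaspoon alone.

Things in the scene. Friction and masses are not known exactly. Their poses are not given: they have to be found in the camera images.
- blue_key: Key with a blue plastic head, standing in the lock at the start. Origin: middle of the head's underside. Head upright above it, 10 x 30 x 40 mm (x, y, z; 20 mm wide in y below z = 10 mm): pinch its flat faces, closing along x, about 27 mm above the origin. Steel blade below: 3.5 (x) x 12 (y) mm, 22 mm long, last 4 mm tapered. Fits either way round. 30 g. Too short to free the lock.
- red_key: Key with a red plastic head, the one that works the lock; it starts standing in the red slot. Head, axes and origin like the blue key's, but its blade is 35 mm long. Fits either way round (half turn about z). 20 to 42 g.
- yellow_key: Key like the blue one but with a yellow head, standing in the yellow slot of the key block. Leave it there.
- key_block: Fixed wooden bar, 56 (x) x 180 (y) x 42 mm, origin in the middle of its underside. Three plastic inserts, red, blue and yellow, stand in a row along y, 54 mm apart; which colour is where varies.
- blue_slot (a point): Middle of the blue slot's mouth, on the flat top of the blue insert (37 x 40 mm), 44.5 mm above the worktop. z up; slot 5.1 mm along x, 13.6 mm along y, 37 mm deep, mouth bevelled 1.5 mm all round. A key is home, head resting on the insert, when its origin is at this point and its axes match (or half a turn about z).
- red_slot (a point): Middle of the mouth of the red slot, made like the blue one.
- medicine_box: Fixed white steel box, 150 (x) x 180 (y) x 80 mm, with a green cross on its lid. Origin: middle of its underside; x points to the back, z up. The lock is in the flat front deck, 44 mm in front of the middle; the lid begins 31 mm behind the lock, flush with the deck, and is hinged at the back.
- keyway (a point): Middle of the keyway's mouth, on the brass lock face (26 mm across, in a 45 mm steel ring), 82 mm above the worktop, 2 mm above the deck. Axes as the box's; does not turn. At joint 0 the keyway is 5.1 mm along x, 13.6 mm along y, mouth bevelled 1.5 mm: a key's axes match. The red key is home with its origin here, 35 mm of blade inside.
- lock_cylinder (a joint): Turn of the lock in rad: 0 locked, grows clockwise from above, stop at 1.57; sprung back by 0.03 to 0.08 N m. Turns past 0.4 only with the red key home. Going in, the red key drags after 22 mm and sticks 4 to 6 mm short of home; pressed lightly (5 to 15 N) and turned some 20 degrees clockwise and back, it slips home and pushes up with 5 N. The key has 8 degrees of play.
- box_lid (a joint): Opening of the lid in rad: 0 shut, stop at 0.28. The lock's cam holds it down until the cylinder has turned about 0.9 rad; then a spring lifts its front edge about 24 mm and it stays there.
- glass: Clear drinking glass, 80 mm across, 91 mm tall, standing behind the gap between box and key block. Origin: middle of its underside.
- bowl: White ceramic bowl, 102 mm across, 66 mm tall, to the right behind the key block. Origin: middle of its underside.
- teaspoon: Steel teaspoon, 132 x 26 x 9 mm, lying between box and key block. Origin: middle of its underside.
Not all that is in view belongs to the job. Of the things like the blue_key, leave any that is pink or turquoise; of the rest the smaller one is meant.

How it is judged:
On the way, in this order (a step that is already met when the one before it is completed fails the run):
1. the blue key stands fully home in its blue slot (z of blue_key in the frame of blue_slot below 0.003 m and horizontal distance between blue_key and blue_slot below 0.004 m and angle between blue_key's own z axis and vertical below 0.12 rad), for 0.2 s.
2. the red key is fully home in the lock, not yet turned (z of red_key in the frame of keyway below 0.002 m and horizontal distance between red_key and keyway below 0.004 m and angle between red_key's own z axis and vertical below 0.12 rad and value of joint lock_cylinder below 0.8 rad), for 0.05 s.
3. the red key has turned the lock a quarter and the lid has sprung ajar (z of red_key in the frame of keyway below 0.002 m and horizontal distance between red_key and keyway below 0.004 m and angle between red_key's own z axis and vertical below 0.12 rad and value of joint lock_cylinder above 1.25 rad and value of joint box_lid above 0.18 rad), for 0.2 s.
At the end, for the whole second after the job is handed in: Fingers grip the red key and touch no part of the box; it is home in the lock (within 2 mm in height, 4 mm sideways) and holds the cylinder at over 1.25 rad; the lid is ajar by over 0.18 rad; the blue key rests home in the blue slot (3 mm in height, 4 mm sideways, upright) (all of step 1 and all of step 3 and contact force between the fingers and red_key above 1 N and contact force between the fingers and medicine_box below 0.5 N and linear speed of blue_key below 0.02 m/s); the arm keeps its last pose, push and grip.
It fails at once if the yellow key is shifted by over 15 mm or pulled out (distance of yellow_key from where it was at the start of the episode above 0.015 m).
It fails at once if the glass is pushed over 30 mm or tipped (distance of glass from where it was at the start of the episode above 0.03 m or angle between glass's own z axis and vertical above 0.3 rad).
It fails at once if the bowl is pushed over 30 mm or tipped (distance of bowl from where it was at the start of the episode above 0.03 m or angle between bowl's own z axis and vertical above 0.3 rad).
It fails at once if the teaspoon is pushed over 30 mm (distance of teaspoon from where it was at the start of the episode above 0.03 m).
It fails at once if the red key is forced: pressed into the lock with over 80 N before the lock has turned (contact force between red_key and medicine_box above 80 N and value of joint lock_cylinder below 0.8 rad).
It also fails if it takes over 70 s, if anything falls off the work surface, if the arm or the gripper's body presses on something with over 40 N, if the wrist force passes 120 N, or if a joint passes its speed limit or range.

## Robot

A 7-joint arm with a two-finger parallel gripper is mounted at the origin on a cart in front of the work surface, level with it; the furniture and walls round the work are solid. World frame = base frame: x ahead of the robot, y to its left, z up, the work surface at z = 0. Lengths are in m, angles in rad, forces in N, time in s.
With the tool pointing down it reaches from about 0.35 to 0.9 m from the base axis. Payload 8.1 kg.
Tool frame: the origin (TCP) lies on the front face of the gripper's body, between the roots of the fingers; the fingertips stand 66 mm ahead of it and the grasp point (between the pads) lies ahead of it (r.pinch_z is the z of the grasp point in the tool frame, in m); z points along the fingers, y is the line along which they close (so a half turn about z gives the same grasp; the last joint's range is limited). The gripper opens to 92 mm and grips with 3 to 60 N. Pads are 19 mm wide; open, the fingers measure 130 mm over their backs; the gripper's body (75 mm by 190 mm) begins 47 mm behind the grasp point.
Start: joints at [-1.248, 0.434, 0.025, 1.573, -0.012, 1.134, -0.075], TCP at [0.258, 0.569, 0.292] pointing down, gripper open.
Joint ranges: [-2.62, 2.62], [-0.44, 2.09], [-1.27, 1.32], [0.08, 2.57], [-1.32, 4.46], [0.12, 2], [-2.74, 2.74]. Speed limits (rad/s): [2.22, 2.22, 3.01, 3.01, 3.14, 3.14, 3.14].

## Interface

Orientations are given as a unit quaternion [w, x, y, z].
In Python, from bench import r, fingers, solver, optics gives the robot as it stands. Calls block until the motion is done:
- r.goto(position, orientation): joint-space move of the TCP to a pose.
- r.movel(position, ori=None, max_speed=0.15): straight line of the TCP; ori=None keeps the orientation; max_speed is the mean speed in m/s.
- r.move_joints(angles): joint-space move.
- fingers.set_gripper(opening, effort=None): opening from 0.0 (shut) to 1.0 (fully open); effort is the grip in N (None keeps the last); returns when the fingers have stopped.
- r.pause(seconds).
- solver.inverse_kinematics(position, orientation): joint angles nearest the present ones, or None.
- optics.get_image(name): name is "side" or "top" or "wrist"; returns a dict with "pixels" (384x512x3 uint8, red, green, blue), "mtx" (3x3 intrinsics, pixels), "extrinsics" (4x4, takes a point from camera to world coordinates). Camera axes: x right, y up, looking along -z (the intrinsics and any distortion apply to the point x, -y, -z); pixel columns grow to the right and rows downward; lengths in m; the calibration is good to about 2 mm. A picture is of the moment at which its call begins. There is no depth.
A pose or a line that the arm cannot do raises r.Unreachable and nothing moves.
- r.close_job(): hands the job in; it is judged then, once.
Readings, each from a call of its own:
- r.read_time(): time.
- r.read_joint_positions(): joint angles.
- r.read_qvel(): joint speeds.
- r.read_joint_torque(): joint torques, N m.
- r.read_tcp_pos(): TCP position.
- r.read_ee_rot(): TCP orientation.
- r.read_ft_force(): force on the tool from outside, world axes, zero at the start.
- r.read_moment(): the same for the moment, N m.
- r.read_grip_width(): opening from 0.0 (shut) to 1.0 (fully open).
- r.read_finger_force(): force on a finger pad.
Only numpy, scipy, OpenCV 4.12 (cv2) and the standard library are available. Lean on these libraries where they do the work, as an engineer would, in place of code of your own. Each camera call takes 0.05 s, during which the arm holds its last target. There are 200 camera calls.

## Working session

There is one attempt and no reset: what is moved stays moved. The work goes in short steps, each a Python script; the robot and the scene stay as the last script left them, time stands still between calls to the robot, and variables do not carry over. Pictures are saved under pics/ and viewed, at most 10 in all, crops included, and the job is handed in when it is done.

```bash
mkdir -p pics; ls; python3 - <<'E'
from bench import r,fingers,solver,optics
import cv2,numpy as np
ims=[]
for n in("top","side"):
    d=optics.get_image(n);np.savez(f"{n}0.npz",**d)
    cv2.imwrite(f"pics/{n}0.png",d["pixels"][:,:,::-1])
    print(n,d["mtx"].tolist(),d["extrinsics"].round(3).tolist(),d.keys())
print(r.read_time(),r.pinch_z,r.read_ee_rot(),r.read_grip_width(),r.read_ft_force())
E
```

```text
pics
top [[395.326772065925, 0.0, 255.93668277622805], [0.0, 395.326772065925, 198.8052892429442], [0.0, 0.0, 1.0]] [[0.006, 0.998, -0.064, 0.438], [-1.0, 0.006, 0.003, -0.016], [0.004, 0.064, 0.998, 1.179], [0.0, 0.0, 0.0, 1.0]] dict_keys(['pixels', 'mtx', 'extrinsics'])
side [[366.153662711274, 0.0, 246.05551918242838], [0.0, 366.153662711274, 194.82898548962692], [0.0, 0.0, 1.0]] [[-0.398, 0.547, -0.736, -0.133], [-0.917, -0.237, 0.32, 0.286], [0.0, 0.803, 0.596, 0.627], [0.0, 0.0, 0.0, 1.0]] dict_keys(['pixels', 'mtx', 'extrinsics'])
0.1 0.0467 [-1.11312459e-04  2.11339223e-01  9.77412521e-01 -6.95886794e-04] 0.9980328565609606 [ 0.38093676  0.01950942 -0.23443585]
```

View pics/top0.png

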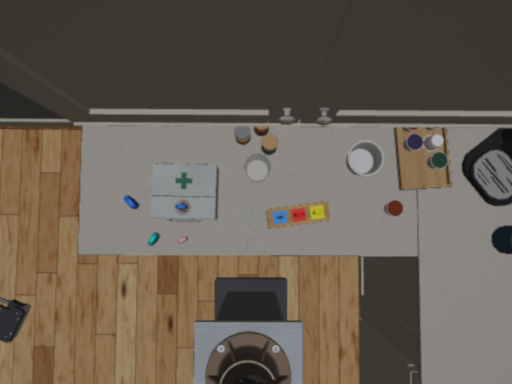

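View pics/side0.png

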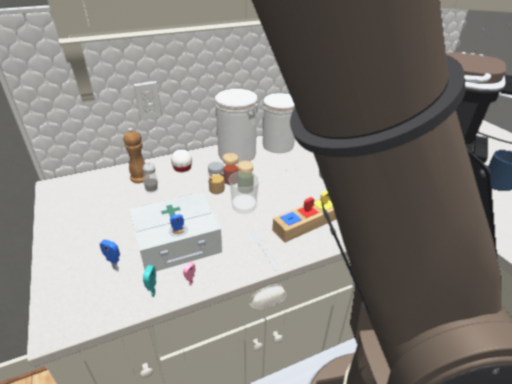

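The top view shows the box at about (184,190) with the blue key in its lock at (182,207), and the larger blue decoy at (131,202). The block has blue, red and yellow inserts at (280,217), (298,215) and (317,213). Next I'll move in for wrist views.

```bash
cat > h.py <<'E'
from bench import r,fingers,solver,optics
import cv2,numpy as np
def ray(d,u,v,z):
    K,E=d["mtx"],d["extrinsics"]
    c=np.array([(u-K[0,2])/K[0,0],-(v-K[1,2])/K[1,1],-1.]); w=E[:3,:3]@c; o=E[:3,3]
    return o+w*(z-o[2])/w[2]
def q(yaw):   # tool down, tool y (closing) at angle yaw from world x
    p=(yaw+np.pi/2)/2
    return np.array([0,np.cos(p),np.sin(p),0])
def shot(cam,name):
    d=optics.get_image(cam);np.savez(name+".npz",**d);cv2.imwrite(f"pics/{name}.png",d["pixels"][:,:,::-1]);return d
E
python3 - <<'E'
from h import *
d=np.load("top0.npz")
for n,u,v,z in(("lock",182,207,.1),("blue",280,217,.0445),("red",298,215,.0445),("yel",317,213,.0445),("glass",257,170,.0),("bowl",364,157,.06)):print(n,ray(d,u,v,z).round(3))
P=ray(d,182,207,.1)
R0=r.read_ee_rot()
for yaw in (0,np.pi):
    for dy in (0.35,0,-np.pi/2,-2):
        s=solver.inverse_kinematics([P[0],P[1],.18],q(yaw+dy));print(yaw,dy,None if s is None else np.round(s,2))
B=ray(d,298,215,.0445)
for yaw in (0,np.pi):
    s=solver.inverse_kinematics([B[0],B[1],.18],q(yaw));print(None if s is None else np.round(s,2))
for yaw in(0,np.pi):
    try: r.goto([P[0],P[1],.30],q(yaw));break
    except r.Unreachable: print("unreach",yaw)
w=shot("wrist","w1");print(w["extrinsics"].round(3).tolist(),w["mtx"].tolist(),r.read_tcp_pos(),r.read_time())
E
```

```text
lock [0.484 0.183 0.1  ]
blue [ 0.459 -0.089  0.044]
red [ 0.465 -0.14   0.044]
yel [ 0.471 -0.195  0.044]
glass [ 0.601 -0.022  0.   ]
bowl [ 0.632 -0.328  0.06 ]
0 0.35 [-0.73  0.4   0.35  1.99 -0.19  0.78  0.08]
0 0 [-0.78  0.41  0.42  1.99 -0.23  0.79 -0.23]
0 -1.5707963267948966 [-0.95  0.45  0.66  2.01 -0.38  0.81 -1.64]
0 -2 [-1.23  0.64  1.16  2.02 -0.73  0.97 -1.69]
3.141592653589793 0.35 [-1.23  0.64  1.16  2.02 -0.73  0.97 -2.49]
3.141592653589793 0 [-0.27  0.41 -0.26  1.95  0.14  0.8   2.54]
3.141592653589793 -1.5707963267948966 [-0.54  0.39  0.1   1.97 -0.05  0.78  1.16]
3.141592653589793 -2 [-0.61  0.39  0.19  1.98 -0.1   0.78  0.78]
[-0.48  0.47  0.91  2.09 -0.5   0.82  0.73]
[-0.61  0.59  1.16  2.1  -0.69  0.92 -2.2 ]
[[1.0, -0.003, -0.001, 0.483], [0.004, 0.959, 0.283, 0.26], [-0.0, -0.283, 0.959, 0.391], [0.0, 0.0, 0.0, 1.0]] [[297.0526886528024, 0.0, 262.60966492097873], [0.0, 297.0526886528024, 189.09349622805738], [0.0, 0.0, 1.0]] [0.48360101 0.18428514 0.29982417] 1.7917
```

View pics/w1.png

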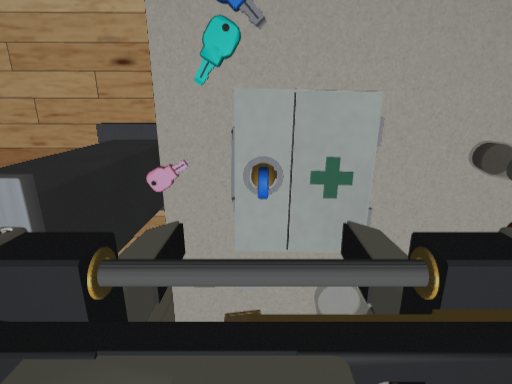

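The wrist view shows the lock ring at (264,177), the blue key head at (263,183) and the lid seam running from (295,92) to (289,250). I'll measure these, then do the same over the blue slot.

```bash
python3 - <<'E'
from h import *
r.goto([.459,-.089,.27],q(0.1))
w=shot("wrist","w2");print(r.read_tcp_pos(),r.read_time())
p=w["pixels"];cv2.imwrite("pics/w2c.png",cv2.resize(p[60:310,100:420,::-1],None,fx=2.4,fy=2.4,interpolation=2))
w=np.load("w1.npz");p=w["pixels"]
cv2.imwrite("pics/w1c.png",cv2.resize(p[80:260,225:390,::-1],None,fx=3.3,fy=3.3,interpolation=2))
E
```

```text
[ 0.45973591 -0.08733078  0.27005636] 2.9083
```

View pics/w2c.png

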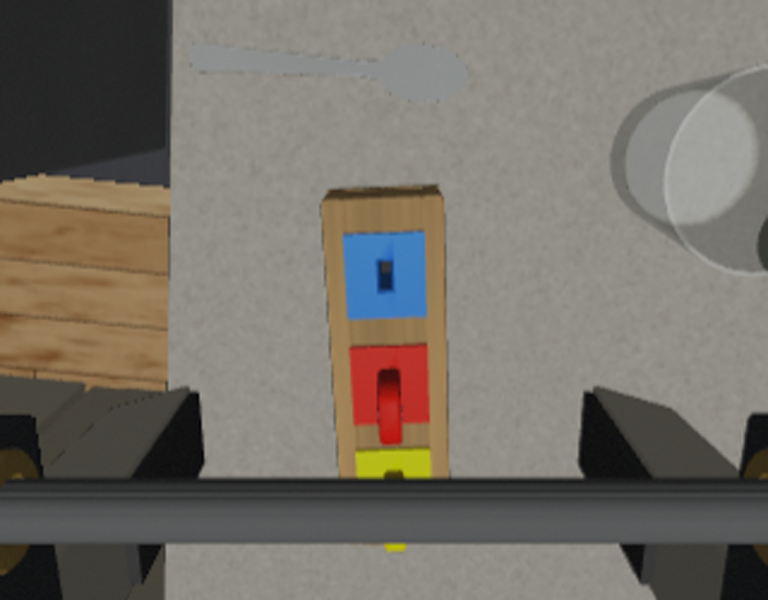

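View pics/w1c.png

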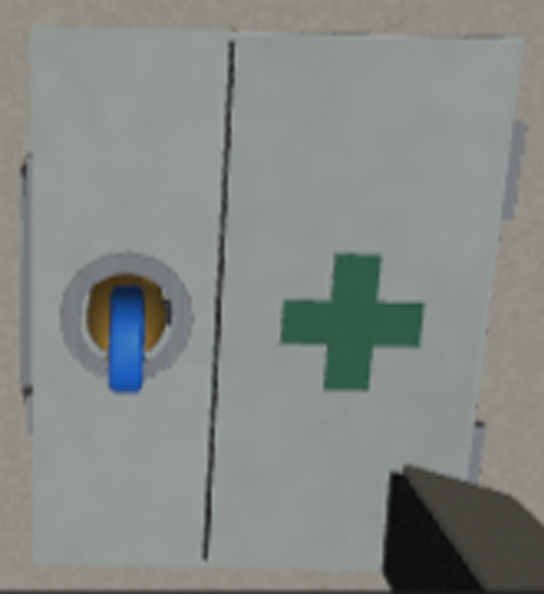

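Blue insert, slot at crop (385,275). Red key at crop (390,400), standing. In the lock crop the ring centre is about (126,316), the blue head spans x 107–144, and the lid seam runs from (232,42) to (205,560).

```bash
cat >> h.py <<'E'
def contour(p,lo,hi,roi):
    h=cv2.cvtColor(p,cv2.COLOR_RGB2HSV); m=cv2.inRange(h,lo,hi); k=np.zeros_like(m); a,b,c,e=roi; k[b:e,a:c]=m[b:e,a:c]
    cs,_=cv2.findContours(k,cv2.RETR_EXTERNAL,cv2.CHAIN_APPROX_NONE); return max(cs,key=cv2.contourArea)[:,0,:]
def rect(d,c,z):
    P=np.array([ray(d,u,v,z)[:2] for u,v in c]); (x,y),s,a=cv2.minAreaRect((P*1000).astype(np.float32)); return np.round([x,y,*s,a],1)
E
python3 - <<'E'
from h import *
w=dict(np.load("w2.npz"))
c=contour(w["pixels"],(95,100,60),(125,255,255),(230,140,290,200))
print("insert",rect(w,c,.0445))
pts=lambda L,f,o:[(x/f+o[0],y/f+o[1]) for x,y in L]
print("slot",[ray(w,u,v,.0445).round(4) for u,v in pts([(385,275)],2.4,(100,60))])
B=np.array([ray(w,u,v,.042)[:2] for u,v in pts([(325,205),(441,195),(448,475),(339,475)],2.4,(100,60))]);print("block",B.round(4).tolist())
for roi,n in (((235,195,285,240),"red"),):
    c=contour(w["pixels"],(170,100,60),(180,255,255),roi);print(n,rect(w,c,.0445))
print("redhead top",[ray(w,u,v,.0845).round(4) for u,v in pts([(379,425),(403,425),(378,443),(402,443)],2.4,(100,60))])
w=dict(np.load("w1.npz"))
s=[ray(w,u,v,.08) for u,v in pts([(232.5,42),(205.5,560)],3.3,(225,80))];d=s[0]-s[1];yaw=np.arctan2(-d[0],d[1]);print("seam",s,"yaw",yaw)
ring=[ray(w,u,v,.081) for u,v in pts([(60,316),(193,316),(126,251),(126,384)],3.3,(225,80))];print(np.round(ring,4))
L=np.mean(ring,0);n=np.array([np.cos(yaw),np.sin(yaw)]);print("lock",L,"dist to seam",(s[0][:2]-L[:2])@n)
c=contour(w["pixels"],(100,120,50),(125,255,255),(250,155,280,210));print("head",rect(w,c,.122),c.min(0),c.max(0))
print("headtop far",ray(w,c[:,0].mean(),c[:,1].max(),.122))
print("headtop near",ray(w,c[:,0].mean(),c[:,1].min(),.122))
E
```

```text
insert [456.7 -88.8  36.2  39.7   8.5]
slot [array([ 0.4571, -0.0889,  0.0445])]
block [[0.4273, -0.0602], [0.4783, -0.0505], [0.4988, -0.1887], [0.4445, -0.1942]]
red [ 464.9 -136.9    0.     0.     0. ]
redhead top [array([ 0.4604, -0.1446,  0.0845]), array([ 0.4705, -0.1436,  0.0845]), array([ 0.4608, -0.153 ,  0.0845]), array([ 0.471 , -0.152 ,  0.0845])]
seam [array([0.51566823, 0.26856296, 0.08      ]), array([0.51219831, 0.09515316, 0.08      ])] yaw -0.020007265493101088
[[0.4624 0.1835 0.081 ]
 [0.5057 0.1837 0.081 ]
 [0.4838 0.205  0.081 ]
 [0.484  0.1604 0.081 ]]
lock [0.48395434 0.18314927 0.081     ] dist to seam 0.029998764899091333
head [483.6 187.   30.1   9.4  89.9] [258 167] [268 198]
headtop far [0.48363164 0.17194132 0.122     ]
headtop near [0.48351616 0.20205154 0.122     ]
```

```bash
cat >> h.py <<'E'
LOCK=np.array([.4838,.1838]);LY=-.02
BS=np.array([.4570,-.0888]);BY=.148
RS=BS+.054*np.array([np.sin(BY),-np.cos(BY)])
H=.027+.0467
def st(t=""): print(t,"F",np.round(r.read_ft_force(),1),"M",np.round(r.read_moment(),2),"g",round(r.read_grip_width(),3),np.round(r.read_finger_force(),1),"p",np.round(r.read_tcp_pos(),4),"t",round(r.read_time(),2))
E
python3 - <<'E'
from h import *
r.goto([*LOCK,.24],q(LY));fingers.set_gripper(.45)
r.movel([*LOCK,.082+H],q(LY),.12);st("down")
fingers.set_gripper(0,25);st("grip")
r.movel([*LOCK,.082+H+.05],q(LY),.08);st("up")
r.movel([*LOCK,.30],q(LY),.2)
w=shot("wrist","w3")
cv2.imwrite("pics/w3c.png",w["pixels"][:,:,::-1])
E
```

```text
down F [ 0.6 -0.7  1. ] M [-0.07  0.13  0.01] g 0.449 0.0 p [0.4842 0.1838 0.1562] t 5.78
grip F [-0.5  0.5  1.9] M [-0.04  0.15 -0.01] g 0.108 25.0 p [0.4839 0.1839 0.1559] t 6.38
up F [-0.8 -0.3 -0.9] M [-0.09  0.08  0.  ] g 0.108 25.0 p [0.4835 0.1838 0.2054] t 7.16
```

View pics/w3c.png

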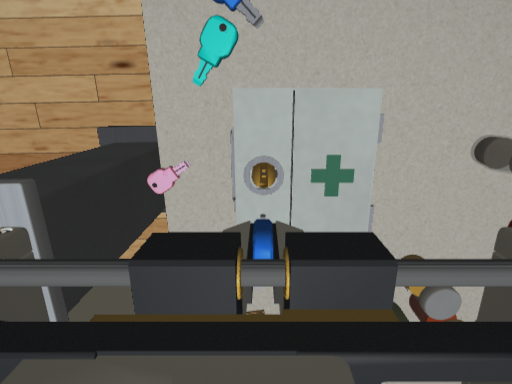

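The blue key is held and the keyway is clear at (263,175). I'll refine the lock centre from this view and insert the blue key in steps, watching the force.

```bash
python3 - <<'E'
from h import *
w=dict(np.load("w3.npz"))
c=contour(w["pixels"],(10,90,40),(35,255,255),(245,155,283,195));print("brass",rect(w,c,.082),len(c))
r.goto([*BS,.30],q(BY))
r.movel([*BS,.0445+H+.027],q(BY),.15);r.pause(.2);st("above")
for z in (.022,.019,.016,.012,.008,.004,.001,-.0005):
    r.movel([*BS,.0445+H+z],q(BY),.04);st(z)
    if r.read_ft_force()[2]>18: break
E
```

```text
brass [483.7 184.   26.3  24.6  88.9] 70
above F [-0.3  0.1 -0.2] M [-0.08  0.06  0.02] g 0.109 25.0 p [ 0.4574 -0.0888  0.1458] t 10.28
0.022 F [-0.3 -0.2 -1.3] M [-0.13  0.04 -0.04] g 0.112 25.0 p [ 0.4568 -0.0888  0.14  ] t 10.56
0.019 F [ 0.2 -0.7 -0.1] M [-0.02  0.06 -0.01] g 0.109 25.0 p [ 0.4569 -0.0888  0.137 ] t 10.81
0.016 F [-0.4 -0.1  0.1] M [-0.07  0.03 -0.01] g 0.106 25.0 p [ 0.4569 -0.0888  0.134 ] t 11.06
0.012 F [0.5 0.2 0.2] M [-0.09  0.09  0.04] g 0.11 25.0 p [ 0.4568 -0.0888  0.1299] t 11.31
0.008 F [ 0.6  0.6 -0.2] M [-0.1   0.02 -0.  ] g 0.105 25.0 p [ 0.4568 -0.0888  0.126 ] t 11.56
0.004 F [ 1.1 -0.6 -0. ] M [-0.09  0.02 -0.  ] g 0.102 25.0 p [ 0.4568 -0.0888  0.122 ] t 11.81
0.001 F [ 0.2 -0.4  0.1] M [-0.1   0.06 -0.04] g 0.107 25.0 p [ 0.4569 -0.0888  0.119 ] t 12.06
-0.0005 F [-3.   0.5 10.6] M [-0.01  0.65  0.02] g 0.108 25.0 p [ 0.4571 -0.0889  0.1182] t 12.31
```

```bash
python3 - <<'E'
from h import *
fingers.set_gripper(.45);st("rel")
r.movel([*BS,.19],None,.15)
w=shot("wrist","w4")
r.movel([*RS,.19],q(BY),.15)
r.movel([*RS,.0445+H],q(BY),.12);st("down")
fingers.set_gripper(0,40);st("grip")
r.movel([*RS,.0445+H+.045],q(BY),.08);st("up")
r.movel([*RS,.28],q(BY),.2)
r.goto([*LOCK,.28],q(LY))
w=shot("wrist","w5")
r.movel([*LOCK,.082+H+.040],q(LY),.15);r.pause(.2);st("above")
for z in (.034,.031,.028,.024,.018,.014):
    r.movel([*LOCK,.082+H+z],q(LY),.04);st(z)
    if r.read_ft_force()[2]>12: break
a=cv2.resize(np.load("w4.npz")["pixels"],(400,300));b=cv2.resize(w["pixels"],(400,300))
cv2.imwrite("pics/c45.png",np.hstack([a,b])[:,:,::-1])
E
```

```text
rel F [-0.1 -0.2 -0.2] M [-0.07  0.05  0.01] g 0.45 0.0 p [ 0.457  -0.0888  0.1177] t 13.02
down F [ 0.4 -0.2 -0.4] M [-0.03  0.01 -0.03] g 0.451 0.0 p [ 0.4652 -0.1421  0.1185] t 14.96
grip F [-0.3 -0.3  2.5] M [0.02 0.18 0.04] g 0.108 40.0 p [ 0.4651 -0.1422  0.1184] t 15.57
up F [-0.3  0.   0.2] M [-0.06  0.05  0.02] g 0.107 40.0 p [ 0.4648 -0.142   0.163 ] t 16.27
above F [-1.   0.4 -0.8] M [-0.13  0.05  0.01] g 0.105 40.0 p [0.4843 0.184  0.1966] t 19.21
0.034 F [-0.4 -0.5  0.1] M [-0.06  0.06  0.01] g 0.109 40.0 p [0.4836 0.1838 0.1895] t 19.51
0.031 F [ 0.4 -0.2  0.2] M [-0.04  0.09  0.01] g 0.105 40.0 p [0.4837 0.1838 0.1865] t 19.76
0.028 F [-1.4  0.4 -0.5] M [-0.09  0.04  0.  ] g 0.111 40.0 p [0.4837 0.1837 0.1835] t 20.01
0.024 F [-0.3  0.5 -1. ] M [-0.15  0.06 -0.03] g 0.108 40.0 p [0.4837 0.1837 0.1794] t 20.26
0.018 F [-0.9  0.3  0.1] M [-0.08  0.06  0.01] g 0.107 40.0 p [0.4836 0.1837 0.1734] t 20.56
0.014 F [0.5 0.1 0.2] M [-0.05  0.07  0.01] g 0.107 40.0 p [0.4837 0.1837 0.1695] t 20.81
```

View pics/c45.png

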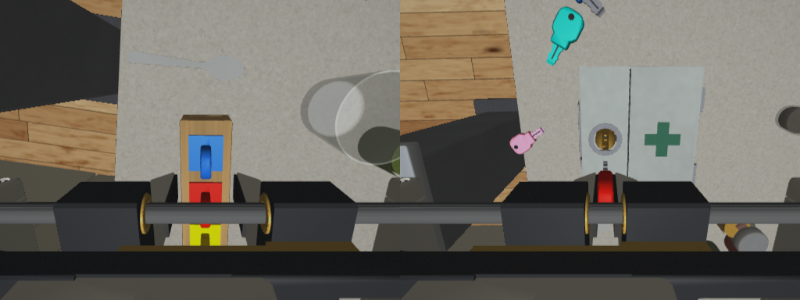

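Left half: the blue key is standing in its slot. Right half: the red key is held over the clear keyway at about (605,138). It is now 21 mm into the lock, so I'll press on to the sticking point.

```bash
python3 - <<'E'
from h import *
for z in (.011,.009,.007,.006,.005,.004,.003,.002):
    r.movel([*LOCK,.082+H+z],q(LY),.02);st(z)
    if r.read_ft_force()[2]>7: break
print("target",z)
E
```

```text
0.011 F [ 0.1 -0.7 -0. ] M [-0.06  0.08 -0.02] g 0.106 40.0 p [0.4837 0.1838 0.1666] t 21.11
0.009 F [ 0.  -1.  -0.1] M [-0.06  0.06 -0.01] g 0.111 40.0 p [0.4837 0.1838 0.1646] t 21.36
0.007 F [ 0.6 -0.6 -0.6] M [-0.34 -0.03  0.02] g 0.106 40.0 p [0.4838 0.1836 0.1625] t 21.61
0.006 F [-0.8 -1.4  4.2] M [-0.51  0.24  0.02] g 0.108 40.0 p [0.4839 0.1836 0.1619] t 21.86
0.005 F [-0.6 -1.2  7.8] M [-0.47  0.27  0.1 ] g 0.108 40.0 p [0.4842 0.1838 0.1612] t 22.11
target 0.005
```

```bash
python3 - <<'E'
from h import *
z=.0045
r.movel([*LOCK,.082+H+z],q(LY),.02);st("press")
for i in range(3):
    for a in (-.2,-.42,-.2,0.03):
        r.movel([*LOCK,.082+H+z],q(LY+a),.02);st((z,a))
    if r.read_ft_force()[2]<5:
        for z in (.003,.0015,0.,-.0005):
            if r.read_ft_force()[2]<8: r.movel([*LOCK,.082+H+z],q(LY),.02);st(z)
        break
E
```

```text
press F [-0.3 -2.   9. ] M [-0.61  0.15  0.03] g 0.105 40.0 p [0.4845 0.1838 0.1609] t 22.36
(0.0045, -0.2) F [-2.9 -1.2 11.6] M [-0.63  0.72  0.02] g 0.104 40.0 p [0.4839 0.1839 0.1608] t 22.71
(0.0045, -0.42) F [-1.9 -1.5  9.6] M [-0.52  0.59 -0.02] g 0.106 40.0 p [0.484  0.1838 0.1607] t 23.07
(0.0045, -0.2) F [-0.6 -1.8  5.9] M [-0.53  0.26  0.02] g 0.107 40.0 p [0.4842 0.1838 0.1606] t 23.44
(0.0045, 0.03) F [-0.4  0.1  4.8] M [-0.32  0.09 -0.  ] g 0.105 40.0 p [0.484  0.1838 0.1603] t 23.82
0.003 F [-1.2 -2.   3.1] M [-0.25  0.23  0.09] g 0.104 40.0 p [0.4837 0.1839 0.1586] t 24.07
0.0015 F [-0.4 -1.2  4.6] M [-0.43 -0.03  0.  ] g 0.109 40.0 p [0.4839 0.1839 0.1572] t 24.32
0.0 F [-0.7 -1.4  5.4] M [-0.39  0.16 -0.05] g 0.106 40.0 p [0.4841 0.1838 0.1559] t 24.57
-0.0005 F [-2.1 -2.3 12.3] M [-0.54  0.59  0.06] g 0.104 40.0 p [0.4841 0.1838 0.1557] t 24.82
```

It slipped home. Now I'll turn it.

```bash
python3 - <<'E'
from h import *
fingers.set_gripper(0,60);r.pause(.2);st("home")
z=-.0007
for a in np.arange(-.2,-1.66,-.2).tolist()+[-1.68]:
    r.movel([*LOCK,.082+H+z],q(LY+a),.05)
    if abs(r.read_ft_force()[2])>30: print("force");break
    st(round(a,2))
r.pause(.3);st("end");print(r.read_ee_rot(),np.round(r.read_joint_positions(),2))
w=shot("side","s6");t=shot("top","t6")
a=cv2.resize(w["pixels"][170:290,90:390],(800,320));b=cv2.resize(t["pixels"][150:250,130:350],(616,280));b=np.pad(b,((0,0),(0,184),(0,0)))
cv2.imwrite("pics/c6.png",np.vstack([a,b])[:,:,::-1])
E
```

```text
home F [-2.4 -2.7 12. ] M [-0.53  0.61  0.01] g 0.103 60.0 p [0.4841 0.1838 0.1558] t 25.24
-0.2 F [-2.  -1.6 14. ] M [-0.58  0.65  0.04] g 0.104 60.0 p [0.4842 0.1839 0.1557] t 25.59
-0.4 F [-3.  -2.4 14.5] M [-0.54  0.88 -0.01] g 0.104 60.0 p [0.484  0.184  0.1557] t 25.94
-0.6 F [-3.8 -2.6 16.6] M [-0.53  0.98  0.07] g 0.107 60.0 p [0.484  0.1839 0.1557] t 26.29
-0.8 F [-3.5 -1.1 16.6] M [-0.53  0.93 -0.  ] g 0.105 60.0 p [0.4841 0.1839 0.1557] t 26.64
-1.0 F [-2.9 -2.1 16.1] M [-0.62  0.95  0.06] g 0.1 60.0 p [0.4841 0.1838 0.1557] t 26.99
-1.2 F [-3.1 -2.4 14.9] M [-0.52  0.98  0.09] g 0.104 60.0 p [0.4841 0.1838 0.1557] t 27.34
-1.4 F [-3.7 -1.7 16.1] M [-0.51  1.04  0.09] g 0.103 60.0 p [0.4841 0.1838 0.1557] t 27.69
-1.6 F [-4.9 -0.8 16.2] M [-0.47  1.09 -0.04] g 0.103 60.0 p [0.4841 0.1837 0.1557] t 28.04
-1.68 F [-4.4 -1.6 16.5] M [-0.48  1.09  0.06] g 0.104 60.0 p [0.4841 0.1837 0.1557] t 28.29
end F [-3.1 -1.1 17. ] M [-0.31  1.06  0.1 ] g 0.105 60.0 p [0.4841 0.1837 0.1557] t 28.59
[-2.63679097e-04  9.97850323e-01 -6.55331460e-02  2.65238577e-04] [-1.14  0.6   0.98  2.04 -0.67  0.86 -1.48]
```

View pics/c6.png

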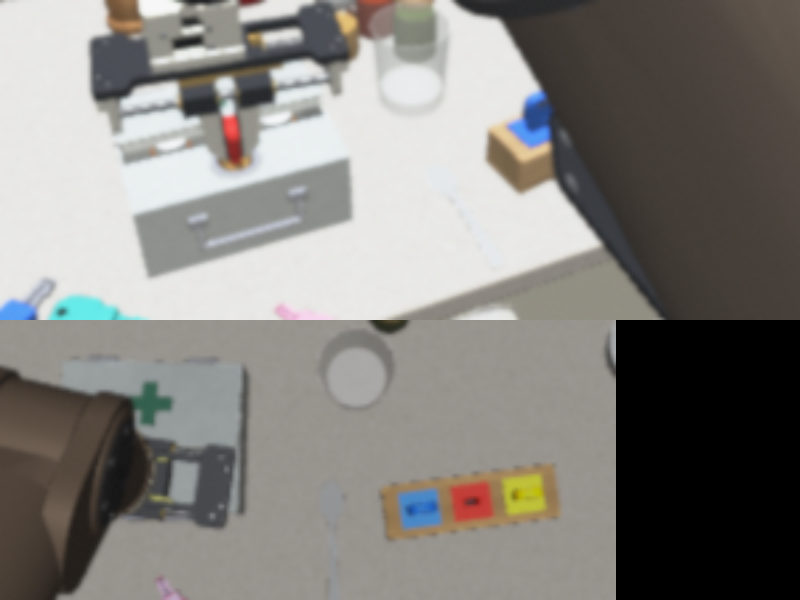

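The side view shows the lid ajar with the red key gripped at about (232,140), turned a quarter. The blue key stands in its slot at (420,507) in the top view. The yellow key, glass and spoon are unmoved. I'll hand it in.

```bash
python3 -c "
from h import *
print(r.close_job())"
```

```text
the job is handed in; nothing more can be done
None
```

The job is handed in (no verdict returned): the blue key is home in its blue slot, and the red key is home in the lock, turned a quarter and still gripped, with the lid ajar.

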